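Fetch the bearing block from behind the containers

ROBOT

A 6-joint arm with a two-finger parallel gripper is mounted at the origin on the work surface. World frame = base frame: x ahead of the robot, y to its left, z up, the work surface at z = 0. Lengths are in m, angles in rad, forces in N, time in s.
With the tool pointing down it reaches from about 0.325 to 0.9 m from the base axis. Payload 3.5 kg.
Tool frame: the origin (TCP) lies at the very end of the fingers, on their centre line; the grasp point (between the pads) lies 19 mm behind it; z points along the fingers, y is the line along which they close (so a half turn about z gives the same grasp; the last joint's range is limited). The gripper opens to 85 mm and grips with 20 to 120 N. Pads are 22 mm wide; open, the fingers measure 114 mm over their backs; the gripper's body (76 mm by 85 mm) begins 54 mm behind the grasp point. The pads swing forward as they close: fully open they stand 13 mm farther back than shut.
Start: joints at [1.178, 0.276, -0.026, 1.268, 0, 1.467], TCP at [0.179, 0.599, 0.231] pointing down, gripper open.
Joint ranges: [-3.12, 3.12], [-0.85, 1.88], [-1.08, 1.24], [-1.95, 2.15], [-1.57, 1.53], [-3.14, 3.14]. Speed limits (rad/s): [2.57, 2.57, 3.14, 3.14, 3.14, 3.14].

INTERFACE

Orientations are given as a 3x3 rotation matrix whose columns are the frame's x, y, z axes.
In Python, from station import * gives the robot as it stands. The module is installed in compiled form; this text tells all that it offers. Calls block until the motion is done:
- move_ptp(position, orientation): joint-space move of the TCP to a pose.
- servo_line(position, frame=None, v=0.15, guard=None): straight line of the TCP; frame=None keeps the orientation; v is the mean speed in m/s. With guard (N) it stops when the force on the tool has changed by that much, and returns True; else False.
- set_joints(angles): joint-space move.
- command_gripper(opening, newtons=None): finger opening in m; newtons is the grip in N (None keeps the last); returns when the fingers have stopped.
- hold(seconds).
- inverse_kinematics(position, orientation): joint angles nearest the present ones, or None.
- observe(): the state.
- snapshot(name): name is "side" or "top" or "wrist"; returns the picture (420x560x3 uint8, blue, green, red); there is no depth.
- camera_params(name): a dict with "vfov" (degrees; the focal length in pixels is half the picture's height over the tangent of half this angle, whatever the lens; pixels are square), "cx", "cy" (the principal point, pixels), "R" (3x3) and "t" (3): a world point X has camera coordinates R X + t; the wrist camera has in their place "hand_eye" (4x4, takes a point from camera to tool coordinates, whose origin is the TCP and whose axes are the flange's). Camera axes: x right, y down, z forward; pixel columns grow to the right and rows downward; lengths in m; the calibration is good to about 2 mm. The wrist camera is an equidistant fisheye: a pixel r from the principal point sees the ray r / f radians off the axis. A picture is of the moment at which its call begins: read the wrist's pose just before it. camera_params takes no time and is no camera call.
A pose or a line that the arm cannot do raises Unreachable and nothing moves.
- sign_off(): hands the job in; it is judged then, once.
The state is a dict: "time_s": time; "joints": joint angles; "joint_velocities": joint speeds; "joint_torque": joint torques, N m; "position": TCP position; "eef_rot": TCP orientation; "contact_force": force on the tool from outside, world axes, zero at the start; "moment": the same for the moment, N m; "grip_width": finger opening in m; "grasp_force": force on a finger pad.
Only numpy, scipy, OpenCV 4.12 (cv2) and the standard library are available. Lean on these libraries where they do the work, as an engineer would, in place of code of your own. Each camera call takes 0.05 s, during which the arm holds its last target. There are 200 camera calls.

TASK

Get the pillow-block bearing out from the back of the steel tray and into the jig: first move all three tall containers that stand in front of it aside onto the rubber mat, then seat the bearing flat in the framed nest of the jig, and only after that put each container back upright at the very spot in the tray where it stood. Don't knock any container over, and leave the V-block in the tray where it is.

Things in the scene. Friction and masses are not known exactly. Their poses are not given: they have to be found in the camera images.
- tray: Fixed sheet-steel tray, 190 (its x) x 280 (its y) mm, rim 12 mm high, floor and walls 4 mm thick. Origin: centre of its underside, on the bench. Its x points away from the robot (within 0.25 rad). Three containers stand in a row along its y at x = -38 mm, 84 mm apart; behind, at x = +27 mm, lie the bearing and the V-block, 66 mm to either side. Which thing has which place varies.
- mat: Fixed black rubber mat, flat on the bench: the side area for the containers. 270 (its x) x 130 (its y) x 3 mm thick. Origin: centre of its underside. A container is on the mat when its middle is over the mat (three fit in a row along its x, 85 mm apart).
- jig: Fixed aluminium plate, 190 (its x) x 110 (its y) x 12 mm thick. Four dark steel strips on top, 10 mm wide, 8 mm high, frame the nest, centred on the plate, inside 136 (along x) x 52 mm (along y); its floor is the plate's top, 12 mm above the bench. Origin: centre of the plate's underside, on the bench. Its x, the nest's long axis, points away from the robot within 0.5 rad.
- can: Loose aluminium spray can with a narrower white cap: 52 mm diameter straight up to 114 mm, overall 138 mm high, about 0.25 kg. Stands upright. Origin: centre of its underside, z up.
- tin: Loose rectangular steel tin with a white label and a small black screw cap: 44 (its x) x 62 (its y) mm, flat-sided up to 104 mm, overall 118 mm high, about 0.35 kg. Stands upright in the tray with its x nearly along the tray's x. Origin: centre of its underside, z up.
- jar: Loose round white plastic jar with a black lid of the same width: 60 mm diameter, 112 mm high, about 0.3 kg. Stands upright. Origin: centre of its underside, z up.
- bearing: Loose grey cast pillow-block bearing, about 0.55 kg, 62 mm high: foot 120 (its x) x 36 (its y) x 12 mm, on it an upright round housing 58 mm in diameter, 28 mm thick (flat faces across its y, to grip), centred at 33 mm height. Origin: centre of the foot's underside, z up. In the tray its x lies nearly along the tray's y. It may lie in the nest either way round.
- vblock: Bystander: dark steel V-block with a stepped groove, 36 (its x) x 60 (its y) x 38 mm high, beside the bearing block in the tray. Origin: centre of its underside. To be left where it is.
Things that resemble listed ones, but are neither listed nor needed, are in the scene too. Leave any blue or pink look-alike of the tin alone. What is shaped like the bearing but pink is not meant.

How it is judged:
By the outcome, as a careful person would: the job done as asked, in the order asked, and still so for the second after the job is handed in, with the robot touching nothing.
It also fails if it takes over 144 s, if anything falls off the work surface, if the arm or the gripper's body presses on something with over 40 N, if the wrist force passes 120 N, or if a joint passes its speed limit or range.

## Working session

There is one attempt and no reset: what is moved stays moved. The work goes in short steps, each a Python script; the robot and the scene stay as the last script left them, time stands still between calls to the robot, and variables do not carry over. Pictures are saved under pics/ and viewed, at most 14 in all, crops included, and the job is handed in when it is done.

```bash
mkdir -p pics; python3 - <<'E'
from station import *
import cv2,numpy as np
for n in("top","side"):
    cv2.imwrite(f"pics/{n}0.png",snapshot(n)); p=camera_params(n); print(n,{k:np.round(v,3).tolist() for k,v in p.items()})
p=camera_params("wrist");print({k:np.round(v,3).tolist() for k,v in p.items()})
s=observe();print(s["position"],np.round(s["eef_rot"],3).tolist(),s["time_s"])
E
```

```text
top {'vfov': 53.768, 'cx': 277.236, 'cy': 202.542, 'R': [[0.013, -1.0, -0.011], [-0.997, -0.012, -0.08], [0.08, 0.012, -0.997]], 't': [-0.021, 0.524, 1.186]}
side {'vfov': 43.662, 'cx': 275.876, 'cy': 208.916, 'R': [[0.971, -0.24, 0.018], [-0.137, -0.612, -0.779], [0.198, 0.753, -0.627]], 't': [-0.5, 0.094, 1.391]}
{'vfov': 65.706, 'cx': 274.887, 'cy': 211.048, 'hand_eye': [[-0.001, -0.951, -0.31, 0.08], [1.0, -0.001, 0.001, 0.0], [-0.001, -0.31, 0.951, -0.141], [0.0, 0.0, 0.0, 1.0]]}
[0.17832615 0.59826714 0.23025289] [[-0.958, 0.286, -0.001], [0.286, 0.958, -0.002], [0.0, -0.002, -1.0]] 0.1
```

View pics/top0.png

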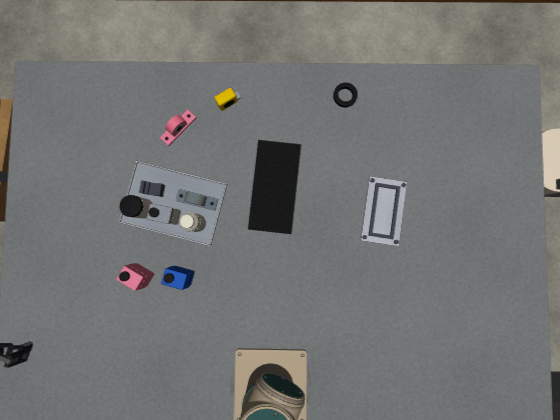

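View pics/side0.png

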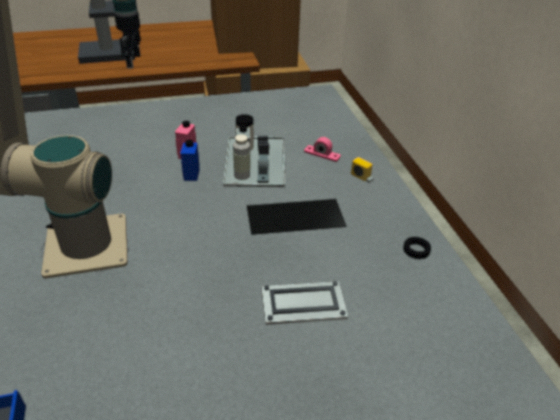

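Top view: the tray is at (173,203). In its front row stand the black-lidded jar (131,206), the tin (156,212) and the white-capped can (189,222). Behind them lie the V-block (152,188) and the grey bearing (196,198). The mat is at (275,187) and the jig at (384,211).

Possible mix-ups:
- **Bearing:** grey bearing (196,198) or pink one (178,128). I choose the grey one.
- **Tin:** the one in the tray (156,212), or the pink (132,277) or blue (178,278) look-alike. I choose the one in the tray.
- **Jar:** jar lid (131,206) or black ring (345,95). I choose the jar in the tray.

```bash
cat > h.py <<'E'
from station import *
import cv2,numpy as np
def rays(name,px,state=None):
    """world origin, unit rays for pixels"""
    p=camera_params(name); f=210/np.tan(np.radians(p["vfov"])/2)
    d=(np.atleast_2d(px).astype(float)-[p["cx"],p["cy"]])/f
    if name=="wrist":
        r=np.linalg.norm(d,axis=1,keepdims=True)+1e-12
        c=np.hstack([d/r*np.sin(r),np.cos(r)]); H=np.array(p["hand_eye"])
        R=np.array(state["eef_rot"]); return np.array(state["position"])+R@H[:3,3], c@(R@H[:3,:3]).T
    R,t=np.array(p["R"]),np.array(p["t"]); return -R.T@t, np.hstack([d,np.ones((len(d),1))])@R
def plane(name,px,z,state=None):
    o,d=rays(name,px,state); return (o+d*((z-o[2])/d[:,2])[:,None])[:,:2]
def Rdown(yaw):  # tool y (closing) horizontal at angle yaw, z down
    y=np.array([np.cos(yaw),np.sin(yaw),0]); z=np.array([0,0,-1.]); return np.column_stack([np.cross(y,z),y,z])
def ptp(x,y,z,yaw): 
    move_ptp([x,y,z],Rdown(yaw))
def shot(fn):
    s=observe(); im=snapshot("wrist"); cv2.imwrite(f"pics/{fn}.png",im); np.savez(f"pics/{fn}.npz",p=s["position"],R=s["eef_rot"]); return s
def st(fn):
    d=np.load(f"pics/{fn}.npz"); return dict(position=d["p"],eef_rot=d["R"])
def rect(xy):
    (c,(w,h),_)=cv2.minAreaRect((np.float32(xy)*1000)); b=cv2.boxPoints((c,(w,h),_))
    e=max((b[1]-b[0],b[2]-b[1]),key=np.linalg.norm); return np.array(c)/1000,max(w,h),min(w,h),np.arctan2(e[1],e[0])%np.pi
E
python3 - <<'E'
from h import *
for n,px,z in(("tray",[(136,162),(227,183),(211,244),(121,222)],.012),("mat",[(259,140),(301,143),(292,234),(248,230)],.003),("jig",[(371,177),(406,180),(398,245),(361,241)],.012)):
    w=plane("top",px,z); print(n,w.round(3).tolist(),rect(w))
c=plane("top",[(173,203)],.01)[0]
for yaw in (-.23,-.23+np.pi): print(np.round(c,3),yaw,inverse_kinematics([c[0],c[1],.32],Rdown(yaw)))
E
```

```text
tray [[0.64, 0.406], [0.581, 0.135], [0.401, 0.177], [0.462, 0.443]] (array([0.52033313, 0.29029926]), 278.3802490234375, 184.58151245117188, np.float32(1.3548682))
mat [[0.713, 0.043], [0.705, -0.083], [0.433, -0.059], [0.443, 0.071]] (array([ 0.57398901, -0.00608929]), 274.0263671875, 129.9146270751953, np.float32(3.0528762))
jig [[0.603, -0.289], [0.596, -0.392], [0.405, -0.366], [0.415, -0.259]] (array([ 0.5055325 , -0.32540717]), 196.06988525390625, 107.45807647705078, np.float32(3.008987))
[0.52  0.293] -0.23 [0.40475526 0.19424858 0.05410281 1.43065055 0.         2.20555159]
[0.52  0.293] 2.911592653589793 [ 0.40475526  0.19424858  0.05410281  1.43065055  0.         -0.93604106]
```

```bash
python3 - <<'E'
from h import *
ptp(.52,.293,.30,-.216+np.pi); hold(.3); s=shot("w1"); print(s["position"],s["joints"],s["time_s"])
E
```

```text
[0.5198037  0.29330306 0.29993009] [ 4.05440218e-01  1.99642959e-01  1.93935446e-02  1.39067257e+00
  6.67145010e-06 -9.49887366e-01] 2.475
```

View pics/w1.png

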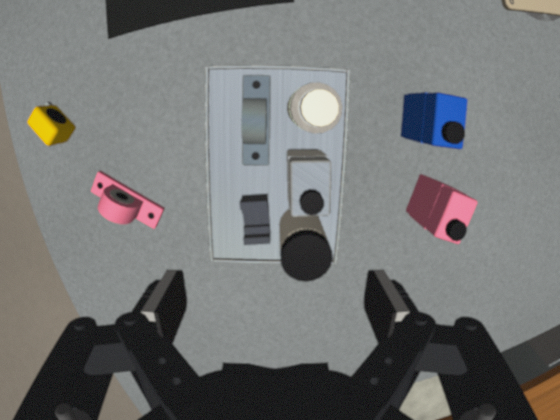

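The wrist view shows the grey bearing at (256,120), can cap (321,106), tin top (310,188), jar lid (306,256) and V-block (256,219). The pink bearing (125,202) and the blue and pink tins lie outside the tray. I'll measure these and check in a crop.

```bash
cat > m.py <<'E'
from h import *
im=cv2.imread("pics/w1.png"); s=st("w1"); hsv=cv2.cvtColor(im,cv2.COLOR_BGR2HSV); V=hsv[...,2]
def comp(mask,seed,box):
    m=np.zeros_like(mask); x0,y0,x1,y1=box; m[y0:y1,x0:x1]=mask[y0:y1,x0:x1]
    cs,_=cv2.findContours(m,cv2.RETR_EXTERNAL,cv2.CHAIN_APPROX_NONE)
    cs=[c for c in cs if len(c)>15 and cv2.pointPolygonTest(c,seed,False)>=0]; return max(cs,key=cv2.contourArea)[:,0]
vis=cv2.resize(im[50:290,190:370],None,fx=3,fy=3,interpolation=cv2.INTER_CUBIC)[:600]
vis=cv2.resize(im[55:285,190:370],None,fx=2.6,fy=2.6,interpolation=cv2.INTER_CUBIC)
def draw(c,col): cv2.polylines(vis,[np.int32((c+.5-[190,55])*2.6)],True,col,1)
cap=comp(((V>185)*255).astype('uint8'),(321,106),(285,75,345,135)); draw(cap,(0,0,255))
lid=comp(((V<45)*255).astype('uint8'),(306,256),(270,215,345,290)); draw(lid,(0,255,255))
for n,c,z in(("cap",cap,.142),("lid",lid,.116)):
    w=plane("wrist",c,z,s); print(n,cv2.fitEllipse(np.float32(w*1000)),cv2.minEnclosingCircle(np.float32(w*1000)))
for q in [(250,85),(250,120),(310,175),(325,190),(300,150),(225,190),(306,235),(209,150),(200,150),(335,180),(256,205)]: print(q,im[q[1],q[0]])
cv2.imwrite("pics/w1c.png",vis)
E
python3 m.py
```

```text
cap ((462.13128662109375, 223.39505004882812), (34.4212646484375, 35.64536666870117), 137.0706024169922) ((463.07464599609375, 223.4854736328125), 18.982715606689453)
lid ((502.6097412109375, 378.34869384765625), (54.06087112426758, 60.71851348876953), 0.25595182180404663) ((502.62225341796875, 378.3179016113281), 30.554677963256836)
(250, 85) [137 130 116]
(250, 120) [142 134 119]
(310, 175) [175 169 161]
(325, 190) [176 169 160]
(300, 150) [91 95 97]
(225, 190) [172 167 159]
(306, 235) [40 39 40]
(209, 150) [143 139 134]
(200, 150) [144 144 140]
(335, 180) [172 166 157]
(256, 205) [95 88 85]
```

View pics/w1c.png

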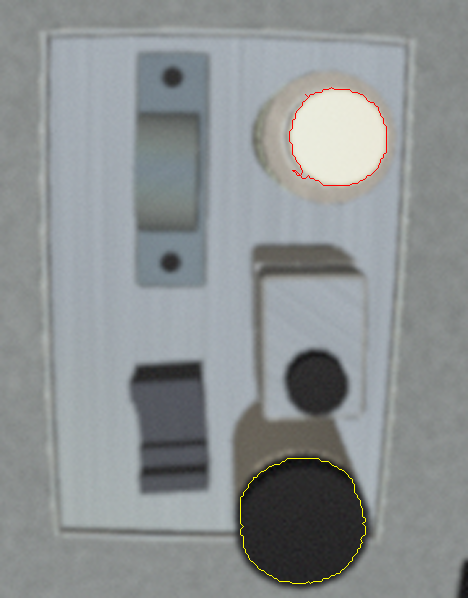

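The crop shows the grey bearing with two foot holes (not pink), the V-block at lower left, and the can, tin and jar in the front row. So the choice is confirmed. Next I'll turn the tray corners, tin top and bearing foot into poses.

```bash
cat >> m.py <<'E'
print('----')
P=lambda L:np.array(L)/2.6+[189.5,54.5]
w=plane("wrist",P([(44,32),(412,39),(58,531)]),.012,s)
print("tray pts",(w*1000).round(1).tolist(),np.linalg.norm(w[1]-w[0]),np.linalg.norm(w[2]-w[0]))
c=(w[1]+w[2])/2; u=w[2]-w[0]; v=w[0]-w[1]; yw=np.arctan2(u[1],u[0])-np.pi/2; yx=np.arctan2(v[1],v[0]); print("c",c,yw,yx)
a=(yw*1.5+yx)/2.5; R=np.array([[np.cos(a),-np.sin(a)],[np.sin(a),np.cos(a)]])
for n,q in(("can",(-.038,-.084)),("tin",(-.038,0)),("jar",(-.038,.084)),("bearing",(.027,-.066))): print("nominal",n,(c+R@q).round(4))
for n,q,z in(("tin",[(262,277),(365,272),(366,415),(263,419)],.108),("bearing",[(137,52),(209,54),(206,286),(136,284)],.016)):
    r=rect(plane("wrist",P(q),z,s)); print(n,r, "yaw-90",r[3]-np.pi/2)
x=np.array([plane("wrist",P([q]),.118,s)[0] for q in [(323,70),(323,204),(253,137),(393,137)]]);print("can body",x.round(4).tolist())
E
python3 m.py | sed -n '/----/,$p'
```

```text
----
tray pts [[577.0, 140.3], [396.9, 183.2], [640.1, 406.0]] 0.1851377910417907 0.2731138859616315
c [0.51852888 0.29460979] -0.23303560017611202 -0.23385283420208758
nominal can [0.4621 0.2217]
nominal tin [0.4816 0.3034]
nominal jar [0.501  0.3851]
nominal bearing [0.5295 0.2242]
tin (array([0.4832178 , 0.30519354]), 60.62012481689453, 43.460025787353516, np.float32(1.3943096)) yaw-90 -0.17648673
bearing (array([0.5296842 , 0.22494728]), 118.62403106689453, 35.77174377441406, np.float32(1.3374122)) yaw-90 -0.23338413
can body [[0.4592, 0.1973], [0.4697, 0.2478], [0.4905, 0.2173], [0.438, 0.2275]]
```

```bash
cat >> h.py <<'E'
T=-.233+np.pi
# name: x,y,z,yaw in tray
TR=dict(can=(.4622,.2225,.080,T),tin=(.4825,.3045,.072,-.19+np.pi),jar=(.502,.3825,.075,T))
m=np.array([np.cos(-.089),np.sin(-.089)]); mc=np.array([.574,-.006])
MT={n:(*(mc+o*m),TR[n][2]-.0005,1.482) for n,o in(("can",.088),("tin",0),("jar",-.088))}
UP=.16
def carry(n,a,b,f=40):
    ptp(a[0],a[1],a[2]+.10 if a is MT[n] else a[2]+.09,a[3]); servo_line([*a[:3]],v=.15)
    command_gripper(.03,f); s=observe(); print(n,"grip",round(s["grip_width"],4),round(s["grasp_force"],1))
    servo_line([a[0],a[1],a[2]+UP],v=.25); ptp(b[0],b[1],b[2]+UP,b[3])
    servo_line([b[0],b[1],b[2]+.02],v=.25); servo_line([*b[:3]],v=.05,guard=15)
    s=observe(); print(" at",s["position"].round(4),s["grip_width"],s["contact_force"].round(1))
    command_gripper(.085); hold(.1); servo_line([b[0],b[1],b[2]+.10],v=.25); print(" t",observe()["time_s"])
E
python3 - <<'E'
from h import *
carry("can",TR["can"],MT["can"])
cv2.imwrite("pics/side1.png",snapshot("side")[100:340,140:460])
E
```

```text
can grip 0.051 41.5
 at [ 0.6623 -0.0137  0.0803] 0.05069706815839421 [-0.7  1.5  2.3]
 t 8.7
```

View pics/side1.png

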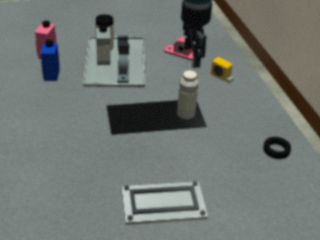

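The can stands upright at the far end of the mat (188,95 in the crop). Tin and jar next.

```bash
python3 - <<'E'
from h import *
carry("tin",TR["tin"],MT["tin"])
carry("jar",TR["jar"],MT["jar"])
b=(.5297,.2248)
ptp(.5297-.0,.2248+.03,.24,T); hold(.3); shot("w2"); print(observe()["time_s"])
im=cv2.imread("pics/w2.png"); sd=cv2.resize(snapshot("side")[100:340,140:460],(560,420)); cv2.imwrite("pics/c2.png",cv2.resize(np.vstack([im,sd]),(448,600) ) if 0 else cv2.resize(np.hstack([im,sd]),(800,300)))
E
```

```text
tin grip 0.0433 42.1
 at [ 0.5749 -0.0063  0.0721] 0.04349046845193503 [ 1.  -1.4 -0.4]
 t 15.7417
jar grip 0.059 44.1
 at [0.4871 0.0017 0.0754] 0.059333528978724966 [-0.4  0.1  4.3]
 t 22.7083
24.0917
```

View pics/c2.png

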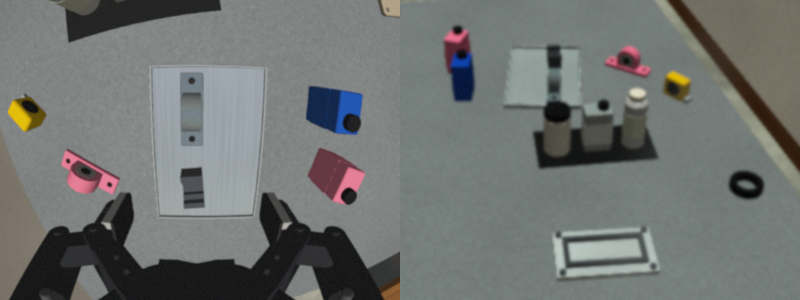

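All three containers stand upright on the mat: jar (557,128), tin (597,126) and can (634,118). The tray now holds only the bearing (191,108) and the V-block (192,188). I'll take one look at the jig before grasping, because a held bearing would block the view.

```bash
python3 - <<'E'
from h import *
ptp(.48,-.322,.26,1.439); hold(.3); s=shot("w3"); print(s["joints"].round(2),s["time_s"])
E
```

```text
[-0.7   0.18 -0.09  1.3  -0.   -0.57] 26.525
```

View pics/w3.png

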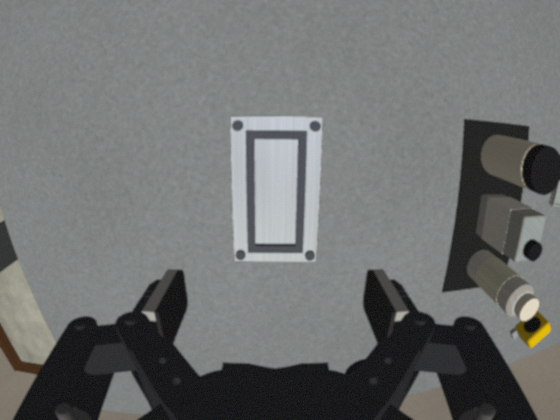

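The jig is fully visible with an empty nest: plate corners (231,117), (322,117), (316,262), (234,262), and frame from (246,130) to (306,252).

```bash
cat > j.py <<'E'
from h import *
im=cv2.imread("pics/w3.png"); s=st("w3"); g=cv2.GaussianBlur(cv2.cvtColor(im,cv2.COLOR_BGR2GRAY),(3,3),0)
def big(m,box):
    x0,y0,x1,y1=box; k=np.zeros_like(g); k[y0:y1,x0:x1]=m[y0:y1,x0:x1]*255
    return max(cv2.findContours(k,cv2.RETR_EXTERNAL,cv2.CHAIN_APPROX_NONE)[0],key=cv2.contourArea)[:,0]
for n,c,z in(("plate",big(g>150,(220,105,335,275)),.012),("frame",big(g<105,(240,124,311,258)),.020),("floor",big(g>140,(250,134,302,248)),.012)):
    r=rect(plane("wrist",c,z,s)); print(n,r[0].round(4),r[1],r[2],r[3]-np.pi)
E
python3 j.py
```

```text
plate [ 0.5036 -0.3236] 190.5680694580078 111.08052062988281 -0.14000487
frame [ 0.5028 -0.3235] 152.76588439941406 68.62291717529297 -0.14121056
floor [ 0.5037 -0.3237] 134.71141052246094 52.13968276977539 -0.13684201
```

```bash
python3 - <<'E'
from h import *
x,y=.5296,.2246
ptp(x,y,.25,T); servo_line([x,y,.05],v=.25); servo_line([x,y,.022],v=.08,guard=12); s=observe(); zg=s["position"][2]; print(zg)
command_gripper(.01,70); s=observe(); print(s["grip_width"],s["grasp_force"])
servo_line([x,y,.25],v=.2); X,Y=.5035,-.3236; ptp(X,Y,.25,1.432); s=observe(); print(s["grip_width"],s["contact_force"],s["time_s"])
servo_line([X,Y,zg+.028],v=.2); hold(.2); servo_line([X,Y,zg+.0065],v=.04,guard=12); s=observe(); print(s["position"],s["contact_force"].round(1),s["moment"].round(2))
cv2.imwrite("pics/side2.png",cv2.resize(snapshot("side")[230:350,220:380],(640,480)))
E
```

```text
0.0214715550361982
0.02716784474667772 69.68838930130005
0.02710382773320603 [-3.77372472e-03  1.43083644e-01 -5.38177370e+00] 33.8417
[ 0.50328595 -0.32368615  0.03036908] [0.6 0.5 4. ] [-0.1   0.02  0.02]
```

View pics/side2.png

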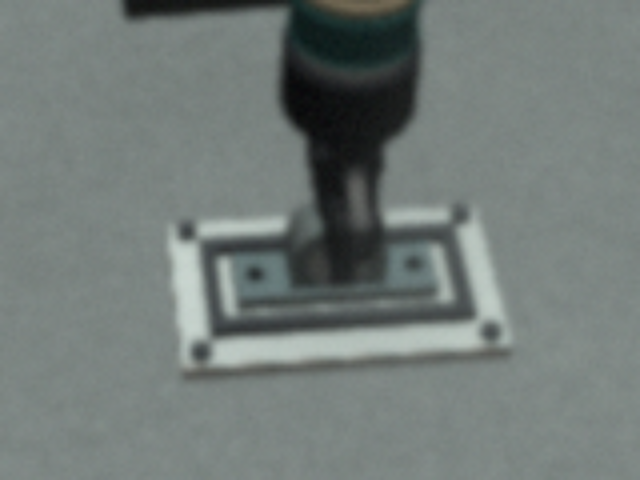

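The foot lies inside the frame (232–438, 245–300), with the frame clear all round. I'll release, back off, and check the seating.

```bash
python3 - <<'E'
from h import *
command_gripper(.07); hold(.2); X,Y=.5035,-.3236; servo_line([X,Y,.14],v=.25); servo_line([.48,-.322,.26],v=.25); hold(.2); shot("w4"); print(observe()["time_s"])
a=cv2.resize(cv2.imread("pics/w4.png")[100:280,200:360],(480,540)); b=cv2.resize(snapshot("side")[265:330,255:355],(320,208)); c=np.zeros((540,800,3),np.uint8); c[:,:480]=a; c[:208,480:]=b; cv2.imwrite("pics/c4.png",c)
E
```

```text
37.8917
```

View pics/c4.png

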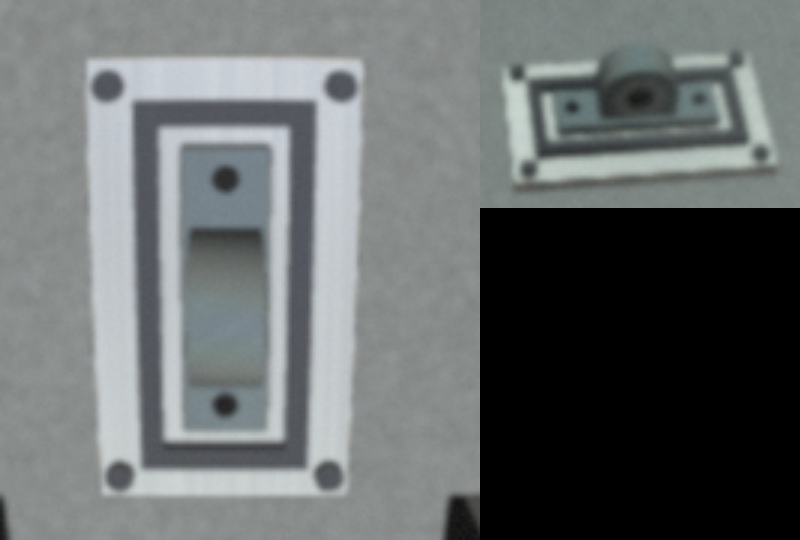

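The bearing lies flat in the nest, with clear gaps to the frame on all sides (foot 180–270 inside 160–290). Now the containers go back.

```bash
python3 - <<'E'
from h import *
for n in("jar","tin","can"):
    t=TR[n]; carry(n,MT[n],(t[0],t[1],t[2]+.0008,t[3]))
ptp(.52,.293,.30,-.216+np.pi); hold(.3); shot("w5"); print(observe()["time_s"])
a=cv2.imread("pics/w5.png"); b=snapshot("side")[90:210,180:340]; cv2.imwrite("pics/c5.png",np.hstack([cv2.resize(a,(480,360)),cv2.resize(b,(320,240))[0:240].repeat(1,0) if 0 else cv2.copyMakeBorder(cv2.resize(b,(320,240)),0,120,0,0,cv2.BORDER_CONSTANT)]))
o=cv2.imread("pics/w1.png")
c=np.vstack([cv2.absdiff(a,o)]); cv2.imwrite("pics/diff.png",np.hstack([o[55:290,190:370],a[55:290,190:370],c[55:290,190:370]]))
E
sed 's/"w1"/"w5"/;s#pics/w1.png#pics/w5.png#;s/w1c/w5c/' m.py > m5.py; python3 m.py | head -2; python3 m5.py | head -2
```

```text
jar grip 0.0591 44.0
 at [0.5026 0.3827 0.0767] 0.05921858327090705 [-0.6 -0.8  4.6]
 t 44.675
tin grip 0.0434 42.1
 at [0.4831 0.3047 0.0735] 0.04286894396398076 [-0.4 -0.2  4.7]
 t 51.7417
can grip 0.0506 42.6
 at [0.4627 0.2227 0.0819] 0.05068255007023762 [-0.4 -0.3  4.1]
 t 58.55
59.55
cap ((462.1321105957031, 223.39532470703125), (34.421207427978516, 35.64530563354492), 137.07058715820312) ((463.075439453125, 223.48574829101562), 18.982677459716797)
lid ((502.61029052734375, 378.3488464355469), (54.06079864501953, 60.71845626831055), 0.25621482729911804) ((502.6227111816406, 378.3179931640625), 30.554683685302734)
cap ((462.27667236328125, 222.77027893066406), (34.38309860229492, 35.58656692504883), 129.7363739013672) ((463.142822265625, 222.67137145996094), 18.807950973510742)
lid ((501.8550109863281, 377.9412536621094), (53.9744758605957, 60.971519470214844), 179.14015197753906) ((502.01055908203125, 378.0356140136719), 30.699222564697266)
```

View pics/c5.png

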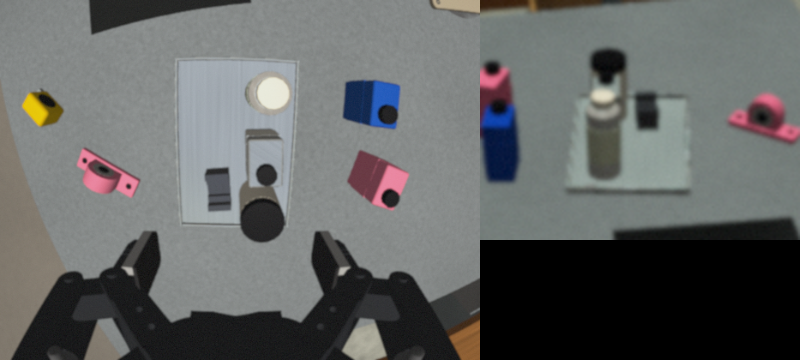

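View pics/diff.png

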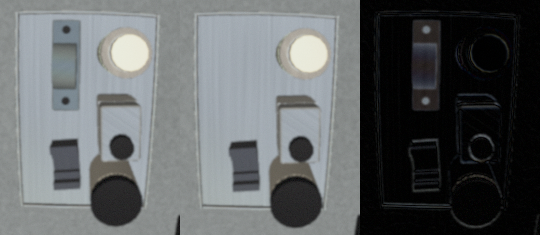

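The can (270,93), tin (265,158) and jar (262,220) stand upright. In the before/after difference, the can and jar are within 1 mm of where they stood, the tin shows only edge-thin differences, and the V-block hasn't moved. Handing in.

```bash
python3 -c "
from station import *
print(sign_off())"
```

```text
the job is handed in; nothing more can be done
None
```

The job is handed in at about 60 s of the 144 s: the bearing lies flat in the jig's nest, all three containers are back upright where they stood (can and jar measured within about 1 mm; tin checked by before/after picture only), and the V-block was left alone.

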